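# Pack the water-hardness test kit into its tray

### The job

Pack the water-test kit into the white tray: stand the white bottle with the black cap, the black jar with the white cap and the little bottle with the green cap each at the bottom of the blue well made for its size (widest, middle and narrowest), and lay the blue marker across both saddles of the grey pen rest at the front of the tray. Keep the bottles and the jar upright all the time, and leave the red-capped white bottle and the black marker where they are; they belong to other work.

Things in the scene. Friction and masses are not known exactly. Their poses are not given: they have to be found in the camera images.
- white_bottle: White plastic bottle with a BLACK ribbed screw cap and a small green-and-white label. 53 mm across, 99 mm tall; cap 34 mm across, the top 22 mm; the shoulder under it slopes, so fingers there slip: hold the cap's upper part or the straight body. Stands upright and loose, 0.14 kg. Origin: centre of the underside, z up.
- black_jar: Black jar with a smooth WHITE screw cap and a white label. 41 mm across, 67 mm tall; cap 34 mm across, the top 14 mm. Stands upright and loose, 0.085 kg. Origin: centre of the underside, z up.
- green_dropper: Small clear glass bottle with a bright GREEN cap. 27 mm across, 61 mm tall; cap 22 to 27 mm across, the top 14 mm. Stands upright and loose, 0.035 kg. Origin: centre of the underside, z up.
- blue_marker: Felt marker with a white barrel and a BLUE cap, 133 mm long, 14 mm thick, lying flat and loose on the worktop. Origin: middle of its length, on its underside as it lies at the start; its length runs along its own y; z up at the start (it may roll about y when handled). Best taken before tall bottles stand in the tray beside it.
- red_cap_bottle: Look-alike that does not belong: white plastic bottle with a RED ribbed screw cap, 53 mm across, 105 mm tall, standing loose among the kit's bottles. Origin: centre of the underside.
- black_marker: Look-alike that does not belong: felt marker with a white barrel and a BLACK cap, 133 mm long, 14 mm thick, lying loose. Origin: middle of its length, on its underside; its length runs along its own y. (Keep the arm clear of the room: two hood cords hang down to 0.60 and 0.54 m above the worktop at x 0.41, y 0.19 and x 0.41, y -0.47, a titrator stands at x 0.49, y 0.56, and a 0.2 m high electrode arm reaches out to x 0.56, y -0.26.)
- well_large: The widest well. Fixed blue block, 74 x 74 x 30 mm, with a round well of 63 mm diameter down its middle, 26 mm deep, mouth chamfered 3 mm. Stands in the far half of the white tray (240 x 128 mm, rim 26 mm high) in a row of three, 76 mm apart, in any order. Origin: centre of the block's underside, 5 mm above the worktop (well floor 9 mm, block top 35 mm above it); z up, y along the row.
- well_medium: The middle-sized well. Fixed blue block, 74 x 74 x 30 mm, with a round well of 51 mm diameter down its middle, 26 mm deep, mouth chamfered 3 mm. Stands in the far half of the white tray (240 x 128 mm, rim 26 mm high) in a row of three, 76 mm apart, in any order. Origin: centre of the block's underside, 5 mm above the worktop (well floor 9 mm, block top 35 mm above it); z up, y along the row.
- well_small: The narrowest well. Fixed blue block, 74 x 74 x 30 mm, with a round well of 37 mm diameter down its middle, 26 mm deep, mouth chamfered 3 mm. Stands in the far half of the white tray (240 x 128 mm, rim 26 mm high) in a row of three, 76 mm apart, in any order. Origin: centre of the block's underside, 5 mm above the worktop (well floor 9 mm, block top 35 mm above it); z up, y along the row.
- marker_rest: Fixed grey pen rest along the tray's side nearest the robot: two saddles 100 mm apart, each 26 mm long, flat floor 22 mm wide and 46 mm above the worktop between lips 9 mm high that flare to 36 mm; end stops 158 mm apart, tops at 57 mm. Open for 74 mm between the saddles, for the fingers. Origin: underside's centre, 5 mm above the worktop; the marker lies along its y, above the origin.
Mind the look-alikes: they are no part of the job. What is shaped like the white_bottle but pink or purple is not meant.

How it is judged (in metres and radians):
At the end, for the whole second after the job is handed in: Each bottle or jar stands in its own well, upright within 7 degrees, within 10 mm of the well's axis and 5 mm of its floor; the blue marker lies in both saddles, within 20 mm lengthwise of the middle and 7 degrees; all at rest. The two look-alikes are within 25 mm of where they started (horizontal distance between white_bottle and well_large below 0.01 m and z of white_bottle in the frame of well_large below 0.009 m and angle between each of white_bottle, black_jar, green_dropper's own z axis and vertical below 0.12 rad and linear speed of each of white_bottle, black_jar, green_dropper, blue_marker below 0.02 m/s and horizontal distance between black_jar and well_medium below 0.01 m and z of black_jar in the frame of well_medium below 0.009 m and horizontal distance between green_dropper and well_small below 0.01 m and z of green_dropper in the frame of well_small below 0.009 m and x of blue_marker in the frame of marker_rest between -0.012 and 0.012 m and y of blue_marker in the frame of marker_rest between -0.02 and 0.02 m and z of blue_marker in the frame of marker_rest between 0.036 and 0.06 m and angle between the y axis of blue_marker and the y axis of marker_rest, either way round below 0.12 rad and distance of each of red_cap_bottle, black_marker from where it was at the start of the episode below 0.025 m); the robot touches nothing.
It fails at once if a bottle or the jar of the kit is tipped by more than 35 degrees (angle between any of white_bottle, black_jar, green_dropper's own z axis and vertical above 0.6 rad).
It fails at once if the red-capped bottle or the black marker is moved by more than 25 mm (distance of any of red_cap_bottle, black_marker from where it was at the start of the episode above 0.025 m).
It also fails if it takes over 125 s, if anything falls off the work surface, if the arm or the gripper's body presses on something with over 40 N, if the wrist force passes 120 N, or if a joint passes its speed limit or range.

### The arm

A 7-joint arm with a two-finger parallel gripper is mounted at the origin on a cart in front of the work surface, level with it; the furniture and walls round the work are solid. World frame = base frame: x ahead of the robot, y to its left, z up, the work surface at z = 0. Lengths are in mm, angles in rad, forces in N, time in s.
With the tool pointing down it reaches from about 425 to 875 mm from the base axis. Payload 4.7 kg.
Tool frame: the origin (TCP) lies midway between the tips of the shut fingers; the grasp point (between the pads) lies 19 mm behind it; z points along the fingers, y is the line along which they close (so a half turn about z gives the same grasp; the last joint's range is limited). The gripper opens to 87 mm and grips with 3 to 60 N. Pads are 19 mm wide; open, the fingers measure 117 mm over their backs; the gripper's body (75 mm by 190 mm) begins 51 mm behind the grasp point.
Start: joints at [-1.089, 0.321, -0.07, 1.45, 0.023, 1.371, -0.057], TCP at [293.13, 580.173, 222.587] pointing down, gripper open.
Joint ranges: [-2.86, 2.86], [-0.3, 2.09], [-1.38, 1.24], [0.06, 2.45], [-1.56, 4.7], [0.09, 2.05], [-2.69, 2.69]. Speed limits (rad/s): [2.57, 2.57, 3.14, 3.14, 3.14, 3.14, 3.14].

### API

Orientations are given as a unit quaternion [w, x, y, z].
In Python, from station import bot gives the robot as it stands.
- The arm moves only by the shell command python3 -m inch 'ROWS' [FORCE]. ROWS is a JSON object of lists of equal length, an entry for each row: "offset": the shift along the tool's x, y, z in mm, a list of three; "turn": the turn about the tool's z in rad; "grip": the opening, from -1 (shut) to 1 (fully open). A call has exactly 5 rows; each row is the pose to reach, as a shift and turn from the pose commanded when the call began, along the tool's axes at that moment; what a row does not reach only later rows make up. A row lasts 1/10 s, in which the tool goes at most 50 mm and 8.59 degrees, less where a joint would pass 70% of its speed; a pose out of reach is approached as far as the arm can. A call with a gripper value outside its range is refused whole. The fingers move at their own pace and stop on an object; FORCE is the grip in N (left out, the last holds). Time passes only in rows, so rows that repeat a pose let the fingers close, or fill a call up. It gives the time, the measured TCP pose, the force, the opening and the grip force at its end, in the units of the state.
- bot.get_state(): the state, without advancing time (a new reading comes with each control period).
- bot.grab_frame(name): name is "scene" or "top" or "wrist"; returns a dict with "frame" (480x640x3 uint8, red, green, blue), "range_z" (480x640 float32, mm along the optical axis (not along the pixel's ray), 0 where there is no reading), "camera_matrix" (3x3 intrinsics, pixels), "pose" (4x4, takes a point from camera to world coordinates). Camera axes: x right, y down, z forward; pixel columns grow to the right and rows downward; lengths in mm; the calibration is good to about 2 mm. The wrist camera is an equidistant fisheye: a pixel r from the principal point sees the ray r / f radians off the axis. A picture is of the moment at which its call begins.
- bot.job_done(): hands the job in; it is judged then, once.
Trained networks look in a picture, given as the dict that the camera call returned (one of the last four; its "shot" number tells which), for a name from the list of things; names that differ only in an ending like _2 or _b are one class to them, and where a whole thing is asked for, a point or a joint stands for the part that bears it (a point fixed in the world has none). Each returns a list of dicts, best first, with "confidence" (0 to 1); they miss things now and then, are a little off and sometimes report something else, mostly with a low value. They report only what shows in the picture. A call takes as long as a camera call. They do not tell look-alikes from the thing itself.
- bot.look_for(thing, picture): "at" ([x, y, z] in mm, in world coordinates, good to about 4 mm: the middle of the surface that is visible of it).
The state is a dict: "clock": time; "qpos": joint angles; "qd": joint speeds; "joint_torque": joint torques, N m; "ee_pos": TCP position; "ee_rot": TCP orientation; "ft_force": force on the tool from outside, world axes, zero at the start; "ft_torque": the same for the moment, N m; "opening": finger opening in mm; "gripper_force": force on a finger pad.
Only numpy, scipy, OpenCV 4.12 (cv2) and the standard library are available. Lean on these libraries where they do the work, as an engineer would, in place of code of your own. Each camera call takes 0.05 s, during which the arm holds its last target. There are 200 camera calls.

## Working session

There is one attempt and no reset: what is moved stays moved. The work goes in short steps, Python scripts to look and compute and a shell command to move; the robot and the scene stay as the last step left them, time stands still between calls to the robot, and variables do not carry over. Pictures are saved under pics/ and viewed, at most 14 in all, crops included, and the job is handed in when it is done.

```bash
ls; mkdir -p pics; cat > h.py <<'E'
import numpy as np, cv2
from station import bot
def save(f,name,box=None,s=1):
    im=f["frame"][:,:,::-1]
    if box: im=im[box[1]:box[3],box[0]:box[2]]
    if s!=1: im=cv2.resize(im,None,fx=s,fy=s,interpolation=cv2.INTER_CUBIC)
    cv2.imwrite("pics/"+name,im)
def cloud(f):
    K=f["camera_matrix"];z=f["range_z"];v,u=np.mgrid[:480,:640]
    P=np.stack([(u-K[0,2])/K[0,0]*z,(v-K[1,2])/K[1,1]*z,z],-1)
    return P@f["pose"][:3,:3].T+f["pose"][:3,3]
def proj(f,p):
    T=np.linalg.inv(f["pose"]);c=T[:3,:3]@np.array(p)+T[:3,3];q=f["camera_matrix"]@c;return (q[:2]/q[2]).round().astype(int)
E
python3 - <<'E'
from h import *
s=bot.get_state();print({k:np.round(v,3).tolist() for k,v in s.items()})
for n in ["top","scene"]:
    f=bot.grab_frame(n);save(f,n+"0.png");print(n,f["pose"].round(2).tolist())
    np.savez(n+"0.npz",**{k:f[k] for k in["frame","range_z","camera_matrix","pose"]})
    for t in ["white_bottle","black_jar","green_dropper","blue_marker","red_cap_bottle","black_marker","well_large","well_medium","well_small","marker_rest"]:
        print(t,[(np.round(d["at"]).tolist(),round(d["confidence"],2),proj(f,d["at"]).tolist()) for d in bot.look_for(t,f)[:4]])
E
```

```text
pics
{'clock': 0.0, 'qpos': [-1.089, 0.322, -0.07, 1.452, 0.023, 1.371, -0.057], 'qd': [-0.001, -0.001, -0.0, -0.0, -0.0, 0.001, 0.001], 'joint_torque': [-0.0, -49.128, -0.404, -31.253, -0.064, 0.044, 0.0], 'ee_pos': [292.88, 579.646, 221.474], 'ee_rot': [-0.0, 0.232, 0.973, -0.001], 'ft_force': [0.103, 0.082, -0.626], 'ft_torque': [0.048, 0.009, 0.047], 'gripper_force': 0.0, 'opening': 87.095}
top [[0.42, -0.85, 0.31, 193.32], [-0.91, -0.4, 0.15, -309.21], [-0.0, -0.34, -0.94, 931.57], [0.0, 0.0, 0.0, 1.0]]
white_bottle [([523.0, -418.0, 81.0], 0.83, [466, 278]), ([310.0, -402.0, 79.0], 0.74, [408, 395]), ([581.0, -61.0, 74.0], 0.61, [287, 170])]
black_jar []
green_dropper []
blue_marker [([469.0, -52.0, 8.0], 0.85, [257, 233])]
red_cap_bottle [([587.0, 65.0, 78.0], 0.7, [226, 139])]
black_marker [([450.0, 19.0, 17.0], 0.71, [218, 225])]
well_large [([453.0, -318.0, 18.0], 0.72, [389, 299])]
well_medium [([440.0, -162.0, 36.0], 0.89, [304, 267])]
well_small [([443.0, -235.0, 37.0], 0.63, [343, 282])]
marker_rest [([385.0, -247.0, 16.0], 0.78, [335, 318])]
scene [[-0.83, -0.26, 0.49,
[... 195 characters left out ...]
2.0, -392.0, 58.0], 0.87, [450, 221])]
black_jar [([676.0, 68.0, 45.0], 0.89, [164, 263]), ([446.0, 23.0, 16.0], 0.47, [278, 305]), ([577.0, -44.0, 57.0], 0.28, [244, 248])]
green_dropper [([676.0, -46.0, 30.0], 0.77, [206, 246])]
blue_marker [([462.0, -44.0, 10.0], 0.57, [293, 289])]
red_cap_bottle [([585.0, 90.0, 77.0], 0.71, [190, 267])]
black_marker [([447.0, 25.0, 12.0], 0.65, [277, 307]), ([675.0, -44.0, 31.0], 0.42, [206, 247]), ([675.0, 67.0, 46.0], 0.31, [164, 262])]
well_large [([460.0, -334.0, 28.0], 0.77, [370, 224])]
well_medium [([438.0, -162.0, 30.0], 0.7, [338, 257])]
well_small [([439.0, -160.0, 33.0], 0.66, [337, 256])]
marker_rest [([377.0, -207.0, 40.0], 0.8, [376, 252])]
```

View pics/top0.png

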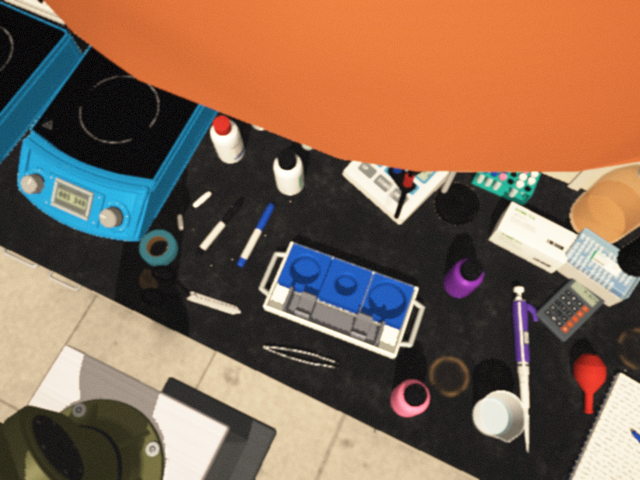

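View pics/scene0.png

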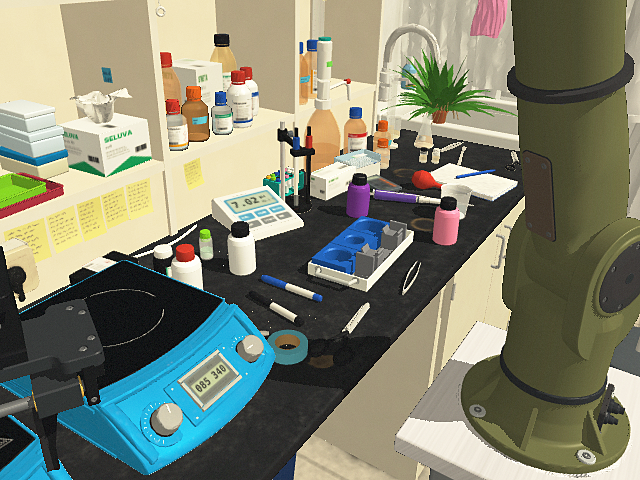

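The top view shows the tray with the medium well on the left (305,268), the small one in the middle (345,283) and the large one on the right (387,297). The blue marker is at (255,235), the black one at (220,223), the black-capped bottle at (289,172) and the red-capped one at (226,139). In the scene view the jar (163,258) stands behind the red-capped bottle and the dropper is at (206,245).

```bash
python3 - <<'E'
from h import *
for n in ["top","scene"]:
    f=dict(np.load(n+"0.npz"));C=cloud(f);hsv=cv2.cvtColor(f["frame"],cv2.COLOR_RGB2HSV).astype(int);H,S,V=[hsv[...,i] for i in range(3)];ok=f["range_z"]>0
    X,Y,Z=C[...,0],C[...,1],C[...,2]
    print(n,"table z",np.median(Z[ok&(abs(X-520)<20)&(abs(Y+180)<40)]))
    m=ok&(abs(H-110)<12)&(S>120)&(abs(Z-35)<4)&(abs(X-440)<80)&(abs(Y+245)<140)
    r=cv2.minAreaRect(C[m][:,:2].astype(np.float32));print("blocks",m.sum(),r,cv2.boxPoints(r).round().tolist())
    for nm,c in [("blue",(466,-50)),("black",(449,20))]:
        m=ok&(np.hypot(X-c[0],Y-c[1])<85)&(Z>5)&(Z<20)&((V>150)|(S>120))
        k=cv2.connectedComponents(m.astype(np.uint8))[1]
        l=np.bincount(k[m]).argmax();p=C[k==l];r=cv2.minAreaRect(p[:,:2].astype(np.float32));print(nm,len(p),r,p[:,2].max(),cv2.boxPoints(r).round().tolist())
    # cap-top circles
    for nm,c,z in [("white",(581,-55),99),("red",(587,75),105),("jar",(676,68),67),("drop",(676,-46),61)]:
        for lab,zz in [("top",(z-5,z+5)),("body",(8,z-25))]:
            m=ok&(np.hypot(X-c[0],Y-c[1])<45)&(Z>zz[0])&(Z<zz[1])
            if m.sum()>8:
                cc,rad=cv2.minEnclosingCircle(C[m][:,:2].astype(np.float32));print(nm,lab,m.sum(),np.round(cc),round(rad,1),C[m].mean(0).round())
E
```

```text
top table z -0.7289851140516816
blocks 3126 ((443.01031494140625, -239.37677001953125), (75.59320831298828, 223.92611694335938), 3.9560654163360596) [[398.0, -130.0], [413.0, -354.0], [488.0, -348.0], [473.0, -125.0]]
blue 476 ((467.10357666015625, -49.48790740966797), (133.27569580078125, 13.444822311401367), 0.7380036115646362) 16.698500180963833 [[400.0, -44.0], [401.0, -57.0], [534.0, -55.0], [534.0, -42.0]]
black 336 ((452.42218017578125, -49.719417572021484), (103.89083862304688, 13.390076637268066), 1.2849149703979492) 16.35071638600266 [[400.0, -44.0], [401.0, -58.0], [505.0, -55.0], [504.0, -42.0]]
white top 262 [591. -57.] 17.7 [590. -57.  98.]
white body 521 [589. -59.] 26.4 [575. -68.  45.]
red top 209 [600.  78.] 16.8 [600.  77. 104.]
red body 652 [600.  76.] 26.6 [589.  65.  50.]
jar body 25 [670.  53.] 10.9 [668.  52.  11.]
drop body 20 [672. -53.] 9.0 [669. -55.  13.]
scene table z 0.853049321457604
blocks 1264 ((445.44793701171875, -237.3330078125), (76.49043273925781, 232.1172332763672), 4.405606269836426) [[398.0, -125.0], [416.0, -356.0], [492.0, -350.0], [475.0, -119.0]]
blue 409 ((469.6589660644531, -44.14321517944336), (135.39627075195312, 13.965749740600586), 1.6509816646575928) 16.62231575118699 [[402.0, -39.0], [402.0, -53.0], [538.0, -49.0], [537.0, -35.0]]
black 321 ((454.97015380859375, -44.550140380859375), (106.0207290649414, 13.910933494567871), 1.9478296041488647) 15.919703417663754 [[402.0, -39.0], [402.0, -53.0], [508.0, -50.0], [508.0, -36.0]]
white top 147 [593. -53.] 17.7 [591. -52.  99.]
white body 823 [575. -42.] 38.0 [580. -41.  42.]
red top 164 [603.  81.] 16.5 [601.  83. 105.]
red body 558 [601.  82.] 26.6 [588.  91.  62.]
jar top 153 [688.  58.] 19.5 [687.  58.  67.]
jar body 162 [684.  67.] 17.6 [678.  69.  31.]
drop top 62 [683. -50.] 13.9 [682. -49.  60.]
drop body 161 [682. -48.] 13.9 [677. -44.  22.]
```

```bash
python3 - <<'E'
from h import *
f=dict(np.load("scene0.npz"));C=cloud(f)
for u,v in [(612,268),(565,80),(565,20),(540,200),(530,420),(520,300),(515,20),(625,80)]: print((u,v),C[v,u].round(),f["frame"][v,u])
for n in ["top","scene"]:
    f=dict(np.load(n+"0.npz"));C=cloud(f);X,Y,Z=np.moveaxis(C,-1,0);ok=f["range_z"]>0
    print(n)
    for x0 in range(350,850,50):
        print(x0,[ (int(np.percentile(Z[m],97)) if (m:=ok&(X>=x0)&(X<x0+50)&(Y>=y0)&(Y<y0+50)&(Z<500)).sum()>5 else None) for y0 in range(450,-450,-50)])
    hsv=cv2.cvtColor(f["frame"],cv2.COLOR_RGB2HSV).astype(int)
    c,s=np.cos(.072),np.sin(.072);U=c*(X-444)+s*(Y+238.5);W=-s*(X-444)+c*(Y+238.5)
    for a in range(-110,60,8):
        print(a,[(int(np.median(Z[m])) if (m:=ok&(abs(U-a)<4)&(abs(W-b)<5)).sum()>1 else None) for b in range(-130,131,10)])
f=dict(np.load("top0.npz"));print("orange",cloud(f)[50,300],cloud(f)[130,400])
E
```

```text
(612, 268) [-38.  61. 271.] [90 87 84]
(565, 80) [ 41. 109. 470.] [70 70 43]
(565, 20) [ 48. 124. 524.] [72 71 43]
(540, 200) [ 47.  76. 335.] [68 56 48]
(530, 420) [ 3. 80. 43.] [103 102  61]
(520, 300) [ 52.  39. 184.] [71 68 42]
(515, 20) [ 97. 106. 519.] [65 64 42]
(625, 80) [ -6.  78. 471.] [67 67 59]
top
350 [18, 2, 72, 73, 74, 73, 73, 58, 20, 11, 2, 2, 26, 57, 52, 53, 56, 25]
400 [70, 2, 87, 88, 88, 88, 87, 83, 7, 13, 12, 13, 36, 36, 36, 52, 37, 34]
450 [88, None, 90, 89, 90, 90, 89, 87, 9, 13, 13, 12, 36, 36, 36, 36, 35, 26]
500 [89, None, 90, 90, 89, 90, 90, 87, 2, 12, 12, 11, 2, 2, 2, 2, 2, 73]
550 [89, 85, 89, 89, 90, 89, 90, 87, 104, 2, 98, 98, 2, 2, 195, 221, 2, 2]
600 [89, 86, 89, 89, 90, 90, 90, 87, 105, 2, 98, 97, 4, 24, 27, 190, 13, 16]
650 [88, 85, 90, None, None, None, None, 35, 11, 8, 3, 11, 20, 31, 34, 44, 80, 25]
700 [2, None, None, None, None, None, None, None, None, None, None, None, None, None, None, 47, 47, 46]
750 [None, None, None, None, None, None, None, None, None, None, None, None, None, None, None, None, 1, 5]
800 [None, None, None, None, None, None, N
[... 5296 characters left out ...]
5, 29, 24, 32, 34, 35, 33, 16, 0]
34 [-799, -799, 34, 34, 25, 30, 34, 34, 35, 35, 35, 35, 35, 35, 36, 35, 36, 35, 36, 35, 35, 35, 35, 35, 33, 12, 0]
42 [-800, -799, -794, -796, None, None, None, 35, None, None, None, None, None, 34, 35, None, 34, None, None, None, 34, None, None, None, 25, 10, 1]
50 [-800, -798, -800, -800, None, None, None, None, None, None, None, None, None, None, None, None, None, None, None, None, None, None, None, None, 0, 0, 0]
58 [-797, -798, -797, -798, -795, None, None, None, None, None, None, None, None, None, None, None, None, None, None, None, None, None, 1, 0, 0, 0, 1]
orange [ 275.19623262 -265.08290366  820.63158725] [ 277.07663923 -294.56382273  800.54220921]
```

```bash
python3 - <<'E'
from h import *
f=dict(np.load("top0.npz"));C=cloud(f);m=(f["range_z"]>0)&(C[...,2]>400)
print(m.sum(),C[m].min(0),C[m].max(0))
for v in range(0,180,30): print([tuple(C[v,u].round().astype(int).tolist()) if m[v,u] else None for u in range(60,640,140)])
f=bot.grab_frame("scene");C=cloud(f)
f=bot.grab_frame("wrist");save(f,"w0.png")
# start->waypoint offsets
s=bot.get_state();w,x,y,z=s["ee_rot"];from scipy.spatial.transform import Rotation as R
M=R.from_quat([x,y,z,w]).as_matrix();print(M.round(3),s["ee_pos"])
E
```

```text
79275 [ 267.71631266 -475.77941286  537.02525711] [ 419.61230509 -161.64292512  839.94491318]
[(277, -179, 798), (275, -238, 826), (281, -273, 836), (292, -302, 837), (303, -330, 839)]
[None, (273, -236, 816), (279, -274, 828), (290, -305, 832), (302, -334, 833)]
[None, (272, -234, 805), (277, -275, 820), (287, -307, 825), (302, -338, 825)]
[None, (270, -232, 791), (275, -277, 811), (286, -310, 817), (301, -342, 817)]
[None, None, (273, -278, 800), None, (300, -347, 808)]
[None, None, (270, -280, 789), (284, -317, 795), (304, -355, 792)]
[[-0.893  0.451  0.   ]
 [ 0.451  0.893  0.   ]
 [-0.     0.    -1.   ]] [293.14987604 580.17086038 222.58498151]
```

View pics/w0.png

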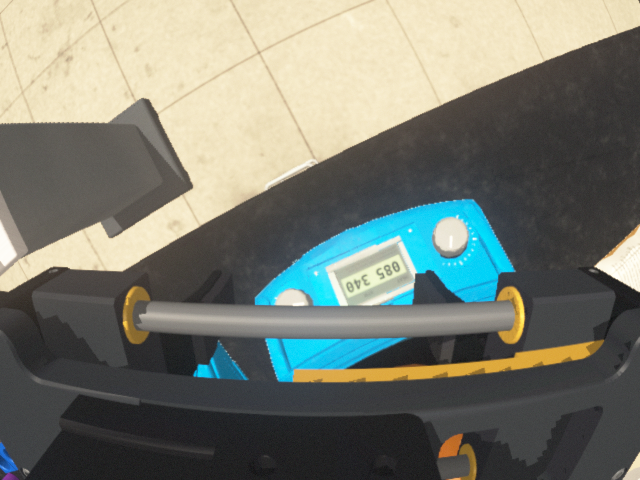

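The wrist view shows only the hotplate below (380,275) and the gripper's own bars. The orange thing in the top view is fixed and near z 800, out of the arm's way. I'll pull in low to pass under the hood cord.

```bash
cat > go.py <<'E'
import sys,numpy as np
from station import bot
from scipy.spatial.transform import Rotation as R
s=bot.get_state();w,x,y,z=s["ee_rot"];M=R.from_quat([x,y,z,w]).as_matrix()
a=list(map(float,sys.argv[1:]));p=np.array(s["ee_pos"]);yaw=np.degrees(np.arctan2(M[1,1],M[0,1]))
print("pos",p.round(1),"yaw",yaw.round(1),"q",np.round(s["qpos"],2),"F",np.round(s["ft_force"],1),"t",s["clock"],"open",round(s["opening"],1))
for i in range(0,len(a),4):
    t=a[i:i+4];print(t,"offset",(M.T@(np.array(t[:3])-p)).round(1),"turn",round(-np.radians((t[3]-yaw+180)%360-180),3))
E
python3 -m inch '{"offset":[[0,-40,20],[0,-80,40],[0,-120,60],[0,-170,85],[0,-220,112]],"turn":[0.0,0.0,0.05,0.15,0.25],"grip":[1,1,1,0.5,0]}' 20
python3 go.py 304 304 108 5 390 182 108 -30
```

```text
clock: 1.7
ee_pos: [198.3, 392.5, 116.0]
ee_rot: [0.0, 0.353, 0.936, 0.001]
ft_force: [0.3, -0.4, -0.1]
opening: 77.6
gripper_force: 0.0
pos [198.3 392.5 116. ] yaw 48.6 q [-1.08 -0.04 -0.08  2.08 -0.    1.1  -0.31] F [ 0.3 -0.4 -0.1] t 1.7 open 77.6
[304.0, 304.0, 108.0, 5.0] offset [-137.8    3.4    8. ] turn 0.762
[390.0, 182.0, 108.0, -30.0] offset [-282.9  -31.3    7.9] turn 1.372
```

```bash
python3 -m inch '{"offset":[[-40,8,4],[-80,10,6],[-120,10,6],[-160,5,6],[-200,0,6]],"turn":[0.15,0.3,0.45,0.6,0.75],"grip":[0,0,0,0,0]}'
python3 go.py 390 182 106 -30 430 0 106 -80
```

```text
clock: 2.2
ee_pos: [350.7, 261.1, 110.9]
ee_rot: [0.0, 0.672, 0.741, 0.001]
ft_force: [0.2, 0.0, -0.5]
opening: 45.2
gripper_force: 0.0
pos [350.7 261.1 110.9] yaw 5.6 q [-0.85 -0.05  0.14  2.1   0.01  1.09 -0.61] F [ 0.2  0.  -0.5] t 2.2 open 45.2
[390.0, 182.0, 106.0, -30.0] offset [-82.6  31.4   4.9] turn 0.621
[430.0, 0.0, 106.0, -80.0] offset [-267.6   53.6    4.8] turn 1.493
```

```bash
python3 -m inch '{"offset":[[-40,14,4],[-80,26,5],[-125,38,5],[-170,44,5],[-215,48,5]],"turn":[0.15,0.3,0.45,0.6,0.75],"grip":[0,0,0,0,0]}'
python3 go.py 450 -47 106 -89
```

```text
clock: 2.7
ee_pos: [420.2, 51.6, 106.0]
ee_rot: [0.0, 0.897, 0.443, 0.001]
ft_force: [0.0, 0.2, -0.3]
opening: 43.6
gripper_force: 0.0
pos [420.2  51.6 106. ] yaw -37.4 q [-0.58 -0.09  0.39  2.14  0.04  1.08 -0.87] F [ 0.   0.2 -0.3] t 2.7 open 43.6
[450.0, -47.0, 106.0, -89.0] offset [-60.2  83.6  -0. ] turn 0.9
```

```bash
python3 -m inch '{"offset":[[-60,0,0],[-75,10,0],[-75,20,0],[-75,20,0],[-75,20,0]],"turn":[0.15,0.3,0.45,0.6,0.75],"grip":[0,0,0,0,0]}'
python3 go.py 450 -47 106 -89
python3 - <<'E'
from h import *
f=bot.grab_frame("wrist");save(f,"w1.png")
for t in ["blue_marker","black_marker"]: print(t,[(np.round(d["at"]).tolist(),round(d["confidence"],2)) for d in bot.look_for(t,f)[:3]])
f=bot.grab_frame("top");save(f,"t1.png")
for t in ["black_jar","green_dropper","white_bottle","blue_marker"]: print(t,[(np.round(d["at"]).tolist(),round(d["confidence"],2)) for d in bot.look_for(t,f)[:3]])
E
```

```text
clock: 3.2
ee_pos: [390.5, -18.9, 105.9]
ee_rot: [-0.0, 0.997, 0.083, 0.001]
ft_force: [0.3, -0.8, 0.1]
opening: 43.8
gripper_force: 0.0
pos [390.5 -18.9 105.9] yaw -80.5 q [-0.45 -0.17  0.4   2.21  0.07  1.09 -1.49] F [ 0.3 -0.8  0.1] t 3.2 open 43.8
[450.0, -47.0, 106.0, -89.0] offset [54.  37.5 -0. ] turn 0.149
blue_marker [([470.0, -44.0, 13.0], 0.72), ([393.0, -198.0, 30.0], 0.61)]
black_marker [([453.0, 18.0, 13.0], 0.81)]
black_jar [([671.0, 55.0, 6.0], 0.42)]
green_dropper [([437.0, 23.0, 16.0], 0.74)]
white_bottle [([580.0, -63.0, 78.0], 0.98), ([311.0, -402.0, 80.0], 0.9), ([524.0, -417.0, 84.0], 0.72)]
blue_marker [([511.0, -53.0, 10.0], 0.63)]
```

```bash
python3 -m inch '{"offset":[[25,20,0],[50,35,10],[72,40,25],[72,40,40],[72,40,56]],"turn":[0.1,0.15,0.15,0.15,0.15],"grip":[-0.1,-0.1,-0.1,-0.1,-0.1]}'
python3 -m inch '{"offset":[[0,0,0],[0,0,0],[0,0,0],[0,0,0],[0,0,0]],"turn":[0,0,0,0,0],"grip":[-0.1,-0.1,-0.1,-0.1,-0.1]}'
python3 go.py 468 -47 50 -89
python3 - <<'E'
from h import *
f=bot.grab_frame("wrist");save(f,"w2.png");print(f["camera_matrix"].round(1).tolist(),f["pose"].round(3).tolist())
for t in ["blue_marker","black_marker"]: print(t,[(np.round(d["at"]).tolist(),round(d["confidence"],2)) for d in bot.look_for(t,f)[:3]])
E
```

```text
clock: 4.1
ee_pos: [468.8, -45.6, 48.9]
ee_rot: [0.0, 1.0, 0.013, 0.0]
ft_force: [-0.3, 0.1, -0.8]
opening: 39.0
gripper_force: 0.0
clock: 4.6
ee_pos: [468.6, -45.4, 50.3]
ee_rot: [-0.0, 1.0, 0.012, 0.001]
ft_force: [0.4, 0.4, -0.9]
opening: 39.3
gripper_force: 0.0
pos [468.6 -45.4  50.3] yaw -88.6 q [-0.41  0.11  0.47  2.09 -0.06  0.95 -1.45] F [ 0.4  0.4 -0.9] t 4.6 open 39.3
[468.0, -47.0, 50.0, -89.0] offset [-0.6  1.6  0.3] turn 0.007
[[371.6, 0.0, 323.1], [0.0, 371.6, 236.8], [0.0, 0.0, 1.0]] [[0.024, -0.966, -0.259, 538.513], [-1.0, -0.023, -0.007, -43.048], [0.001, 0.259, -0.966, 212.586], [0.0, 0.0, 0.0, 1.0]]
blue_marker [([486.0, -49.0, 13.0], 0.81)]
black_marker [([489.0, 15.0, 14.0], 0.6), ([487.0, -47.0, 11.0], 0.55), ([574.0, -50.0, 77.0], 0.53)]
```

View pics/w2.png

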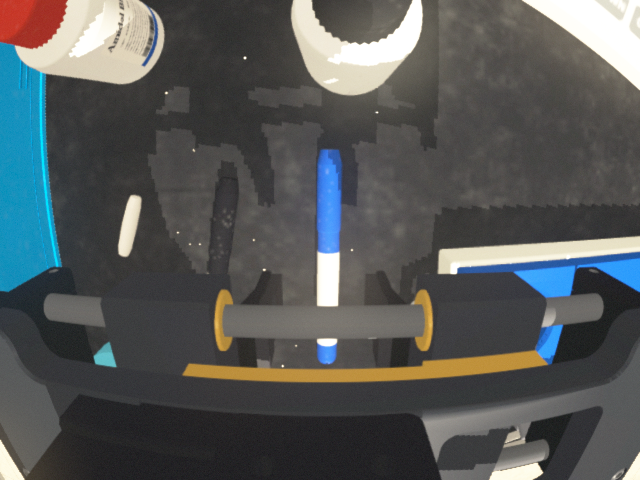

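The marker (328,150)-(328,362) lies centred between the fingers, and the bottle and look-alikes are clear, so I descend and grip.

```bash
python3 -m inch '{"offset":[[0,2,15],[0,2,30],[0,2,40],[0,2,46],[0,2,46]],"turn":[0,0,0,0,0],"grip":[-0.1,-0.1,-0.1,-0.1,-0.1]}'
python3 -m inch '{"offset":[[0,0,0],[0,0,0],[0,0,0],[0,0,0],[0,0,0]],"turn":[0,0,0,0,0],"grip":[-1,-1,-1,-1,-1]}' 20
python3 -m inch '{"offset":[[0,0,0],[0,0,0],[0,0,-15],[0,0,-40],[0,0,-80]],"turn":[0,0,0,0,0],"grip":[-1,-1,-1,-1,-1]}' 20
python3 go.py 400 -150 110 -40
```

```text
clock: 5.25
ee_pos: [467.6, -47.5, 2.9]
ee_rot: [0.0, 1.0, 0.012, -0.001]
ft_force: [-0.4, -0.3, 0.7]
opening: 39.2
gripper_force: 0.0
clock: 5.75
ee_pos: [468.4, -47.5, 3.9]
ee_rot: [-0.0, 1.0, 0.012, 0.0]
ft_force: [0.3, 0.2, 1.3]
opening: 13.7
gripper_force: 20.0
clock: 6.25
ee_pos: [465.8, -47.5, 82.4]
ee_rot: [0.0, 1.0, 0.012, -0.003]
ft_force: [0.5, 0.7, 0.6]
opening: 13.3
gripper_force: 20.0
pos [465.8 -47.5  82.4] yaw -88.6 q [-0.42  0.06  0.48  2.06 -0.03  1.03 -1.47] F [0.5 0.7 0.6] t 6.25 open 13.3
[400.0, -150.0, 110.0, -40.0] offset [-68.4 100.9 -27.2] turn -0.849
```

```bash
python3 -m inch '{"offset":[[-5,20,-10],[-15,50,-20],[-25,80,-26],[-35,110,-26],[-45,140,-26]],"turn":[-0.15,-0.3,-0.45,-0.6,-0.75],"grip":[-1,-1,-1,-1,-1]}'
python3 go.py 382 -243 110 4
```

```text
clock: 6.75
ee_pos: [426.1, -189.3, 109.8]
ee_rot: [0.0, 0.925, 0.379, 0.0]
ft_force: [0.3, 0.3, -0.1]
opening: 13.2
gripper_force: 20.0
pos [ 426.1 -189.3  109.8] yaw -45.4 q [-0.25  0.01  0.62  2.05 -0.    1.09 -0.42] F [ 0.3  0.3 -0.1] t 6.75 open 13.2
[382.0, -243.0, 110.0, 4.0] offset [-69.1   7.2  -0.3] turn -0.862
```

```bash
python3 -m inch '{"offset":[[-15,3,0],[-30,5,0],[-50,7,0],[-69,7,0],[-69,7,0]],"turn":[-0.15,-0.3,-0.45,-0.6,-0.75],"grip":[-1,-1,-1,-1,-1]}'
python3 -m inch '{"offset":[[0,0,0],[0,0,0],[0,0,0],[0,0,0],[0,0,0]],"turn":[-0.11,-0.11,-0.11,-0.11,-0.11],"grip":[-1,-1,-1,-1,-1]}'
python3 go.py 382 -243 110 4
python3 - <<'E'
from h import *
f=bot.grab_frame("top");save(f,"t3.png",(220,200,460,380),3.2)
C=cloud(f);hsv=cv2.cvtColor(f["frame"],cv2.COLOR_RGB2HSV).astype(int)
m=(f["range_z"]>0)&(C[...,2]>100)&(C[...,2]<135)&(abs(C[...,0]-382)<60)&(abs(C[...,1]+243)<95)&((hsv[...,2]>150)|(hsv[...,1]>150))
r=cv2.minAreaRect(C[m][:,:2].astype(np.float32));print(m.sum(),r,cv2.boxPoints(r).round())
E
```

```text
clock: 7.25
ee_pos: [379.9, -243.3, 109.3]
ee_rot: [-0.0, 0.723, 0.691, -0.0]
ft_force: [0.4, 0.3, 0.6]
opening: 13.7
gripper_force: 20.0
clock: 7.75
ee_pos: [382.1, -241.3, 109.5]
ee_rot: [-0.0, 0.685, 0.728, -0.0]
ft_force: [0.2, -0.3, -0.1]
opening: 13.5
gripper_force: 20.0
pos [ 382.1 -241.3  109.5] yaw 3.5 q [-0.19 -0.04  0.69  2.08  0.03  1.09  0.55] F [ 0.2 -0.3 -0.1] t 7.75 open 13.5
[382.0, -243.0, 110.0, 4.0] offset [-1.7 -0.2 -0.5] turn -0.009
181 ((381.05401611328125, -242.7635498046875), (12.258585929870605, 132.90936279296875), 3.618138551712036) [[ 371. -177.]
 [ 379. -309.]
 [ 391. -309.]
 [ 383. -176.]]
```

View pics/t3.png

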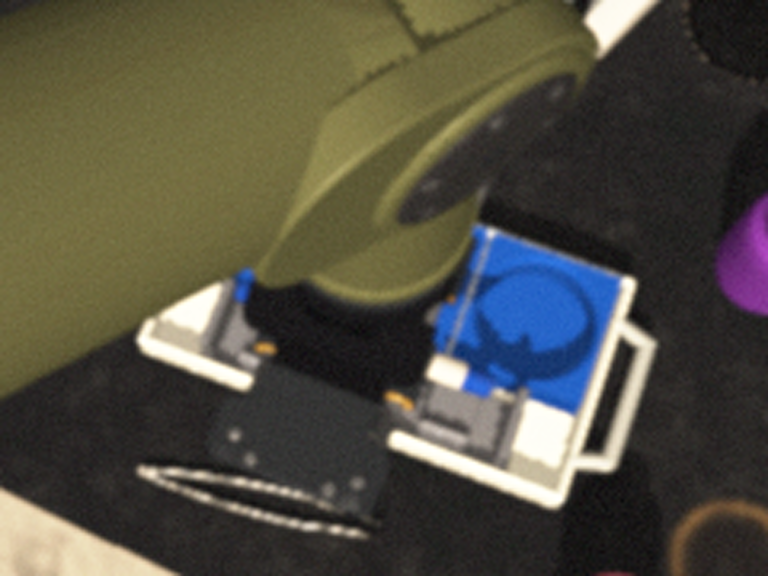

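The top view shows the marker held above the rest: white barrel at (450,372), blue ends at (480,382) and (245,285), lined up with both saddles. The same camera puts its centre on the saddle axis within 1 mm, so I lower and release.

```bash
python3 -m inch '{"offset":[[-1,0,15],[-1,0,35],[-1,0,50],[-1,0,56],[-1,0,59]],"turn":[0,0,0,0,0],"grip":[-1,-1,-1,-1,-1]}'
python3 -m inch '{"offset":[[0,0,0],[0,0,1],[0,0,1],[0,0,1],[0,0,1]],"turn":[0,0,0,0,0],"grip":[-1,-1,-0.6,-0.5,-0.5]}'
python3 -m inch '{"offset":[[0,0,-5],[0,0,-20],[0,0,-50],[0,0,-80],[0,0,-110]],"turn":[0,0,0,0,0],"grip":[-0.5,-0.5,-0.5,-0.4,-0.2]}'
python3 go.py 450 -110 160 -60
```

```text
clock: 8.3
ee_pos: [381.9, -242.3, 50.2]
ee_rot: [-0.0, 0.685, 0.728, -0.0]
ft_force: [-0.7, -0.6, -0.4]
opening: 13.4
gripper_force: 20.0
clock: 8.8
ee_pos: [382.3, -242.4, 49.8]
ee_rot: [0.0, 0.685, 0.728, 0.0]
ft_force: [-0.4, 0.8, -0.2]
opening: 20.8
gripper_force: 0.0
clock: 9.3
ee_pos: [381.9, -242.5, 161.1]
ee_rot: [0.0, 0.685, 0.728, 0.0]
ft_force: [0.9, 0.3, 0.9]
opening: 28.3
gripper_force: 0.0
pos [ 381.9 -242.5  161.1] yaw 3.5 q [-0.2  -0.1   0.68  2.02  0.07  1.2   0.51] F [0.9 0.3 0.9] t 9.3 open 28.3
[450.0, -110.0, 160.0, -60.0] offset [128.1  76.1   1.1] turn 1.108
```

```bash
python3 -m inch '{"offset":[[35,5,-10],[65,20,-25],[100,40,-30],[128,76,-30],[160,95,-30]],"turn":[0.15,0.3,0.45,0.6,0.75],"grip":[0,0,0,0.2,0.4]}'
python3 go.py 591.5 -55 150 -86
```

```text
clock: 9.8
ee_pos: [469.4, -75.1, 190.7]
ee_rot: [0.001, 0.898, 0.441, 0.001]
ft_force: [-0.4, 0.2, -0.4]
opening: 52.3
gripper_force: 0.0
pos [469.4 -75.1 190.7] yaw -37.7 q [-0.31 -0.05  0.4   1.93  0.02  1.26 -0.57] F [-0.4  0.2 -0.4] t 9.8 open 52.3
[591.5, -55.0, 150.0, -86.0] offset [90.5 84.2 41.1] turn 0.843
```

```bash
python3 -m inch '{"offset":[[25,20,0],[50,42,0],[70,65,10],[88,82,25],[88,82,38]],"turn":[0.15,0.3,0.45,0.6,0.75],"grip":[0.4,0.4,0.4,0.4,0.4]}'
python3 -m inch '{"offset":[[0,0,0],[0,0,0],[0,0,0],[0,0,0],[0,0,0]],"turn":[0.09,0.09,0.09,0.09,0.09],"grip":[0.4,0.4,0.4,0.4,0.4]}'
python3 go.py 591.5 -55 150 -86
python3 - <<'E'
from h import *
f=bot.grab_frame("wrist");save(f,"w4.png")
# fisheye cloud
K=f["camera_matrix"];v,u=np.mgrid[:480,:640];a=(u-K[0,2])/K[0,0];b=(v-K[1,2])/K[1,1];th=np.hypot(a,b)+1e-9;z=f["range_z"]
P=np.stack([a/th*np.tan(th)*z,b/th*np.tan(th)*z,z],-1)@f["pose"][:3,:3].T+f["pose"][:3,3]
for n,c,h in [("white",(591,-55),99),("jar",(687,58),67),("drop",(682,-49),61),("red",(601,79),105)]:
    m=(z>0)&(abs(P[...,2]-h)<5)&(np.hypot(P[...,0]-c[0],P[...,1]-c[1])<32)
    if m.sum()>20:
        cc,r=cv2.minEnclosingCircle(P[m][:,:2].astype(np.float32));print(n,m.sum(),np.round(cc,1),round(r,1),P[m].mean(0).round(1))
f=bot.grab_frame("scene");save(f,"s4.png",(120,180,440,420),2.4)
E
```

```text
clock: 10.3
ee_pos: [588.4, -55.5, 150.9]
ee_rot: [0.0, 0.997, 0.082, 0.001]
ft_force: [0.2, 0.6, -1.2]
opening: 60.6
gripper_force: 0.0
clock: 10.8
ee_pos: [585.9, -56.7, 152.2]
ee_rot: [-0.0, 0.999, 0.04, 0.001]
ft_force: [-0.7, -0.9, -0.5]
opening: 60.8
gripper_force: 0.0
pos [585.9 -56.7 152.2] yaw -85.5 q [-0.34  0.25  0.45  1.72 -0.12  1.2  -1.35] F [-0.7 -0.9 -0.5] t 10.8 open 60.8
[591.5, -55.0, 150.0, -86.0] offset [ 5.8 -1.3  2.2] turn 0.009
white 2289 [591.1 -54.7] 17.3 [592.1 -54.6  98.7]
jar 1576 [686.9  54.8] 16.9 [686.6  54.   66.3]
drop 702 [681.5 -51.1] 10.4 [681.3 -51.   60.2]
red 1485 [600.9  79.6] 15.7 [601.4  78.3 104.5]
```

View pics/s4.png

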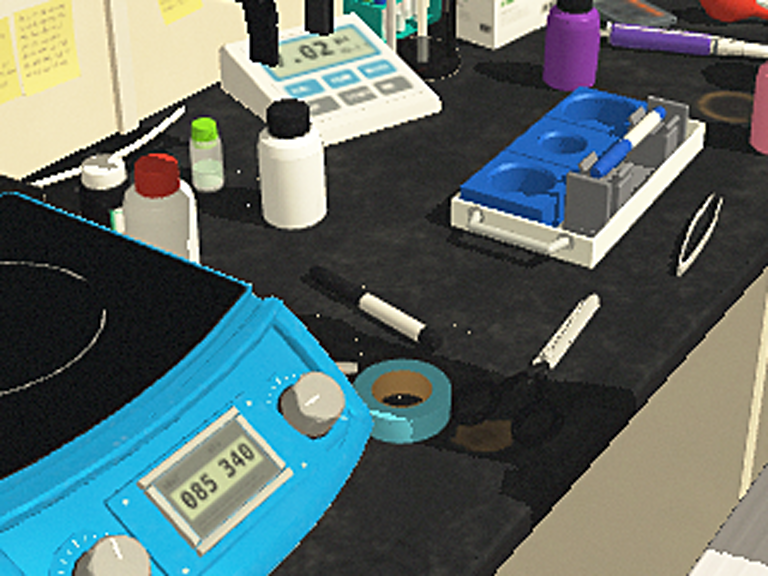

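View pics/w4.png

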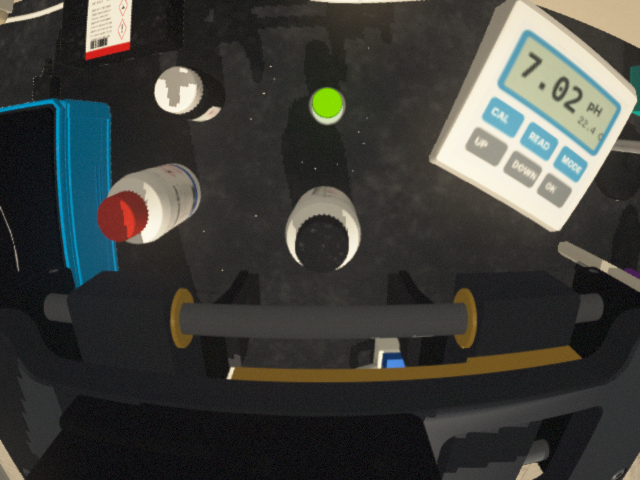

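The marker lies across both saddles (scene crop 630,140). The white bottle, jar and dropper are clear in the wrist view at (322,230), (185,92) and (327,105), and depth fits give their cap centres.

```bash
python3 -m inch '{"offset":[[5,-1,10],[6,-1,25],[6,-1,45],[6,-1,60],[6,-1,71]],"turn":[0,0,0,0,0],"grip":[0.4,0.4,0.4,0.4,0.4]}'
python3 -m inch '{"offset":[[0,0,0],[0,0,0],[0,0,0],[0,0,0],[0,0,0]],"turn":[0,0,0,0,0],"grip":[0.4,-1,-1,-1,-1]}' 25
python3 -m inch '{"offset":[[0,0,0],[0,0,0],[0,0,0],[0,0,-10],[0,0,-25]],"turn":[0,0,0,0,0],"grip":[-1,-1,-1,-1,-1]}'
python3 go.py 591.5 -55 190 -86
```

```text
clock: 11.4
ee_pos: [590.5, -55.2, 78.1]
ee_rot: [0.0, 0.999, 0.039, -0.001]
ft_force: [-0.3, -0.1, -0.2]
opening: 61.1
gripper_force: 0.0
clock: 11.9
ee_pos: [592.1, -55.3, 81.3]
ee_rot: [-0.0, 0.999, 0.039, 0.001]
ft_force: [-0.0, -0.4, 0.7]
opening: 36.8
gripper_force: 3.8
clock: 12.4
ee_pos: [590.3, -54.9, 105.1]
ee_rot: [-0.0, 0.999, 0.039, -0.002]
ft_force: [0.1, 0.1, -2.0]
opening: 33.3
gripper_force: 27.7
pos [590.3 -54.9 105.1] yaw -85.5 q [-0.33  0.3   0.45  1.75 -0.14  1.12 -1.33] F [ 0.1  0.1 -2. ] t 12.4 open 33.3
[591.5, -55.0, 190.0, -86.0] offset [  1.    0.2 -84.9] turn 0.009
```

```bash
python3 -m inch '{"offset":[[0,0,-30],[-20,5,-70],[-60,20,-80],[-95,45,-80],[-120,85,-80]],"turn":[0,0,0,0,0],"grip":[-1,-1,-1,-1,-1]}'
python3 -m inch '{"offset":[[-15,40,0],[-18,80,0],[-20,110,0],[-22,140,0],[-22,150,0]],"turn":[0,0,0,0,0],"grip":[-1,-1,-1,-1,-1]}'
python3 go.py 449.7 -314.2 180 -86
```

```text
clock: 12.9
ee_pos: [477.3, -148.0, 187.0]
ee_rot: [-0.001, 0.999, 0.041, 0.001]
ft_force: [1.0, -1.0, -3.1]
opening: 32.9
gripper_force: 26.1
clock: 13.4
ee_pos: [467.3, -304.4, 186.8]
ee_rot: [0.001, 0.999, 0.037, 0.0]
ft_force: [-0.5, -0.7, -1.3]
opening: 33.2
gripper_force: 26.4
pos [ 467.3 -304.4  186.8] yaw -85.8 q [-0.09  0.16  0.69  1.76 -0.11  1.26 -0.87] F [-0.5 -0.7 -1.3] t 13.4 open 33.2
[449.7, -314.2, 180.0, -86.0] offset [-18.3   8.5   6.8] turn 0.004
```

```bash
python3 -m inch '{"offset":[[-8,4,10],[-18,7,20],[-18,7,30],[-18,7,40],[-18,7,45]],"turn":[0,0,0,0,0],"grip":[-1,-1,-1,-1,-1]}'
python3 -m inch '{"offset":[[0,0,0],[0,0,0],[0,0,0],[0,0,0],[0,0,0]],"turn":[0,0,0,0,0],"grip":[-1,-1,-1,-1,-1]}'
python3 go.py 449.7 -314.2 90 -86
cat >> h.py <<'E'
def fcloud(f):
    K=f["camera_matrix"];v,u=np.mgrid[:480,:640];a=(u-K[0,2])/K[0,0];b=(v-K[1,2])/K[1,1];th=np.hypot(a,b)+1e-9;z=f["range_z"]
    return np.stack([a/th*np.tan(th)*z,b/th*np.tan(th)*z,z],-1)@f["pose"][:3,:3].T+f["pose"][:3,3]
E
python3 - <<'E'
from h import *
f=bot.grab_frame("wrist");save(f,"w5.png")
for n,P,f in [("wrist",fcloud(f),f)]+[(n,cloud(g),g) for n in ["top","scene"] for g in [bot.grab_frame(n)]]:
    z=f["range_z"];hsv=cv2.cvtColor(f["frame"],cv2.COLOR_RGB2HSV).astype(int)
    X,Y,Z=np.moveaxis(P,-1,0)
    m=(z>0)&(abs(hsv[...,0]-110)<12)&(hsv[...,1]>120)&(abs(Z-35)<4)&(abs(X-444)<60)&(abs(Y+238)<130)
    r=cv2.minAreaRect(P[m][:,:2].astype(np.float32));print(n,m.sum(),cv2.boxPoints(r).round(1).tolist())
    m=(z>0)&(Z>65)&(Z<105)&(np.hypot(X-450,Y+314)<40)&(hsv[...,2]>110)&(hsv[...,1]<60)
    if m.sum()>20: print(" bottle",m.sum(),P[m].min(0).round(),P[m].max(0).round(),P[m].mean(0).round())
E
```

```text
clock: 13.9
ee_pos: [450.9, -307.3, 139.0]
ee_rot: [-0.001, 0.999, 0.04, -0.001]
ft_force: [0.5, 0.3, -1.6]
opening: 32.5
gripper_force: 26.4
clock: 14.4
ee_pos: [451.3, -309.1, 140.9]
ee_rot: [0.0, 0.999, 0.039, 0.0]
ft_force: [-0.4, -0.4, -2.4]
opening: 32.8
gripper_force: 26.4
pos [ 451.3 -309.1  140.9] yaw -85.5 q [-0.07  0.18  0.69  1.84 -0.13  1.17 -0.83] F [-0.4 -0.4 -2.4] t 14.4 open 32.8
[449.7, -314.2, 90.0, -86.0] offset [-2.   4.9 50.9] turn 0.009
wrist 12729 [[397.70001220703125, -127.5], [413.70001220703125, -353.6000061035156], [488.1000061035156, -348.3999938964844], [472.1000061035156, -122.19999694824219]]
 bottle 1008 [ 460. -332.   65.] [ 479. -284.  105.] [ 475. -306.   87.]
top 2369 [[397.79998779296875, -130.3000030517578], [412.8999938964844, -353.5], [487.6000061035156, -348.3999938964844], [472.5, -125.30000305175781]]
 bottle 177 [ 426. -335.   65.] [ 448. -284.  104.] [ 431. -309.   85.]
scene 1216 [[398.79998779296875, -123.5999984741211], [415.29998779296875, -354.1000061035156], [491.79998779296875, -348.6000061035156], [475.29998779296875, -118.0999984741211]]
 bottle 423 [ 427. -317.   65.] [ 483. -279.  105.] [ 446. -290.   85.]
```

View pics/w5.png

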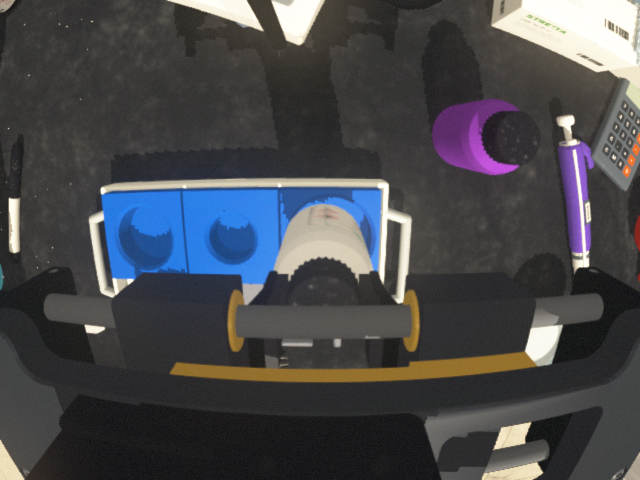

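The bottle hangs upright over the large well (330,240), 5 mm short in y. I correct and lower it.

```bash
python3 -m inch '{"offset":[[-3,5,0],[-3,5,8],[-3,5,16],[-3,5,24],[-3,5,30]],"turn":[0,0,0,0,0],"grip":[-1,-1,-1,-1,-1]}'
python3 -m inch '{"offset":[[0,0,5],[0,0,10],[0,0,15],[0,0,18],[0,0,20]],"turn":[0,0,0,0,0],"grip":[-1,-1,-1,-1,-1]}'
python3 -m inch '{"offset":[[0,0,0],[0,0,0],[0,0,0],[0,0,0],[0,0,0]],"turn":[0,0,0,0,0],"grip":[-1,-1,-1,-1,-1]}'
python3 go.py 448.8 -314 90 -86
```

```text
clock: 15.05
ee_pos: [448.0, -313.8, 109.3]
ee_rot: [-0.0, 0.999, 0.039, -0.001]
ft_force: [-1.6, 1.0, -2.0]
opening: 33.0
gripper_force: 26.4
clock: 15.55
ee_pos: [450.3, -314.3, 91.9]
ee_rot: [0.0, 0.999, 0.039, 0.002]
ft_force: [2.1, 2.5, 11.3]
opening: 33.4
gripper_force: 28.0
clock: 16.05
ee_pos: [450.0, -314.3, 92.0]
ee_rot: [0.0, 0.999, 0.039, 0.002]
ft_force: [0.8, 1.2, 5.7]
opening: 32.8
gripper_force: 27.3
pos [ 450.  -314.3   92. ] yaw -85.5 q [-0.04  0.24  0.68  1.88 -0.18  1.07 -0.78] F [0.8 1.2 5.7] t 16.05 open 32.8
[448.8, -314.0, 90.0, -86.0] offset [-1.2 -0.4  2. ] turn 0.009
```

```bash
python3 -m inch '{"offset":[[0,0,-1],[0,0,-1],[0,0,-1],[0,0,-1],[0,0,-1]],"turn":[0,0,0,0,0],"grip":[-0.2,0.1,0.2,0.25,0.25]}'
python3 -m inch '{"offset":[[0,0,-15],[0,0,-40],[0,0,-70],[0,0,-100],[0,0,-100]],"turn":[0,0,0,0,0],"grip":[0.25,0.25,0.25,0.25,0.25]}'
python3 go.py 470 -150 180 -86 470 -150 180 -86
python3 - <<'E'
from h import *
for n in ["wrist","top","scene"]:
    f=bot.grab_frame(n);P=fcloud(f) if n=="wrist" else cloud(f);X,Y,Z=np.moveaxis(P,-1,0)
    m=(f["range_z"]>0)&(Z>100)&(Z<118)&(np.hypot(X-449,Y+314)<30)
    if m.sum()>15: cc,r=cv2.minEnclosingCircle(P[m][:,:2].astype(np.float32));print(n,m.sum(),np.round(cc,1),round(r,1),P[m].mean(0).round(1))
E
```

```text
clock: 16.55
ee_pos: [448.0, -314.2, 91.2]
ee_rot: [-0.0, 0.999, 0.039, -0.0]
ft_force: [0.3, -0.4, -0.6]
opening: 52.7
gripper_force: 0.0
clock: 17.05
ee_pos: [450.8, -316.2, 197.0]
ee_rot: [0.002, 0.999, 0.039, 0.004]
ft_force: [-0.2, -0.6, 0.2]
opening: 54.6
gripper_force: 0.0
pos [ 450.8 -316.2  197. ] yaw -85.5 q [-0.08  0.13  0.7   1.77 -0.09  1.27 -0.85] F [-0.2 -0.6  0.2] t 17.05 open 54.6
[470.0, -150.0, 180.0, -86.0] offset [  32.  -164.3   16.6] turn 0.008
[470.0, -150.0, 180.0, -86.0] offset [  32.  -164.3   16.6] turn 0.008
wrist 1740 [ 451.  -311.1] 17.0 [ 452.  -311.2  107.6]
top 355 [ 451.3 -312.5] 17.0 [ 450.1 -312.7  106.7]
scene 135 [ 452.  -309.5] 18.5 [ 451.2 -305.8  106.6]
```

```bash
python3 -m inch '{"offset":[[0,-45,0],[5,-90,0],[10,-135,0],[25,-180,0],[55,-215,0]],"turn":[0,0,0,0,0],"grip":[0.1,0.1,0.1,0,0]}'
python3 -m inch '{"offset":[[40,-10,10],[85,-25,20],[130,-30,30],[170,-30,40],[195,-30,50]],"turn":[0,0,0,0,0],"grip":[0,0,0,0,0]}'
python3 -m inch '{"offset":[[0,0,0],[0,0,0],[0,0,0],[0,0,0],[0,0,0]],"turn":[0,0,0,0,0],"grip":[0,0,0,0,0]}'
python3 go.py 681.5 -50.5 42 -86
```

```text
clock: 17.7
ee_pos: [484.5, -93.0, 190.7]
ee_rot: [-0.001, 0.999, 0.04, -0.001]
ft_force: [1.4, -1.4, -0.3]
opening: 44.3
gripper_force: 0.0
clock: 18.2
ee_pos: [679.9, -49.0, 138.6]
ee_rot: [0.0, 0.999, 0.04, -0.001]
ft_force: [0.8, -0.5, 0.3]
opening: 43.7
gripper_force: 0.0
clock: 18.7
ee_pos: [678.1, -50.6, 142.6]
ee_rot: [-0.0, 0.999, 0.039, 0.001]
ft_force: [0.6, 0.1, -0.0]
opening: 43.6
gripper_force: 0.0
pos [678.1 -50.6 142.6] yaw -85.5 q [-0.3   0.45  0.45  1.49 -0.2   1.25 -1.32] F [ 0.6  0.1 -0. ] t 18.7 open 43.6
[681.5, -50.5, 42.0, -86.0] offset [  3.2   0.2 100.6] turn 0.008
```

```bash
python3 -m inch '{"offset":[[3,0,20],[3,0,45],[3,0,70],[3,0,90],[3,0,100]],"turn":[0,0,0,0,0],"grip":[0,0,0,0,0]}'
python3 -m inch '{"offset":[[0,0,0],[0,0,0],[0,0,0],[0,0,0],[0,0,0]],"turn":[0,0,0,0,0],"grip":[0,-1,-1,-1,-1]}' 15
python3 -m inch '{"offset":[[0,0,0],[0,0,0],[0,0,-10],[0,0,-25],[0,0,-50]],"turn":[0,0,0,0,0],"grip":[-1,-1,-1,-1,-1]}'
python3 go.py 443.5 -238.3 150 -86
```

```text
clock: 19.2
ee_pos: [680.1, -49.9, 40.0]
ee_rot: [-0.0, 0.999, 0.039, -0.001]
ft_force: [-0.6, 0.8, -0.1]
opening: 43.2
gripper_force: 0.0
clock: 19.7
ee_pos: [682.2, -50.4, 42.8]
ee_rot: [0.0, 0.999, 0.039, 0.001]
ft_force: [0.9, -0.4, 1.6]
opening: 23.5
gripper_force: 14.9
clock: 20.2
ee_pos: [680.1, -49.8, 91.1]
ee_rot: [-0.0, 0.999, 0.039, -0.002]
ft_force: [1.4, 0.2, -0.7]
opening: 23.6
gripper_force: 14.7
pos [680.1 -49.8  91.1] yaw -85.5 q [-0.29  0.5   0.44  1.53 -0.22  1.17 -1.3 ] F [ 1.4  0.2 -0.7] t 20.2 open 23.6
[443.5, -238.3, 150.0, -86.0] offset [-250.8  169.3  -58.1] turn 0.009
```

```bash
python3 -m inch '{"offset":[[-40,0,-30],[-85,5,-50],[-130,10,-57],[-175,15,-57],[-218,30,-57]],"turn":[0,0,0,0,0],"grip":[-1,-1,-1,-1,-1]}'
python3 -m inch '{"offset":[[-15,40,0],[-25,80,0],[-32,120,0],[-34,138,0],[-34,138,10]],"turn":[0,0,0,0,0],"grip":[-1,-1,-1,-1,-1]}'
python3 -m inch '{"offset":[[0,0,10],[0,0,20],[0,0,30],[0,0,30],[0,0,30]],"turn":[0,0,0,0,0],"grip":[-1,-1,-1,-1,-1]}'
python3 go.py 443.3 -238.2 90 -86
python3 - <<'E'
from h import *
for n in ["wrist","top"]:
    f=bot.grab_frame(n);P=fcloud(f) if n=="wrist" else cloud(f);X,Y,Z=np.moveaxis(P,-1,0)
    if n=="wrist": save(f,"w6.png")
    hsv=cv2.cvtColor(f["frame"],cv2.COLOR_RGB2HSV).astype(int)
    m=(f["range_z"]>0)&(Z>60)&(abs(hsv[...,0]-50)<15)&(hsv[...,1]>120)&(np.hypot(X-445,Y+238)<40)
    if m.sum()>5: print(n,m.sum(),P[m].min(0).round(1),P[m].max(0).round(1))
E
```

```text
clock: 20.7
ee_pos: [465.0, -96.4, 149.6]
ee_rot: [-0.001, 0.999, 0.04, 0.001]
ft_force: [1.2, -0.9, 1.0]
opening: 23.2
gripper_force: 14.7
clock: 21.2
ee_pos: [443.7, -241.3, 140.6]
ee_rot: [0.001, 0.999, 0.036, 0.002]
ft_force: [0.6, 0.5, -0.5]
opening: 23.7
gripper_force: 14.7
clock: 21.7
ee_pos: [443.3, -236.8, 108.2]
ee_rot: [-0.0, 0.999, 0.04, -0.0]
ft_force: [0.3, -0.6, 0.4]
opening: 23.7
gripper_force: 14.7
pos [ 443.3 -236.8  108.2] yaw -85.5 q [-0.19  0.11  0.67  1.97 -0.07  1.09 -0.98] F [ 0.3 -0.6  0.4] t 21.7 open 23.7
[443.3, -238.2, 90.0, -86.0] offset [-0.1  1.4 18.2] turn 0.01
wrist 662 [ 442.9 -245.8  112. ] [ 476.1 -225.2  191.6]
top 71 [ 416.7 -252.9  113. ] [ 445.  -226.2  215.5]
```

View pics/w6.png

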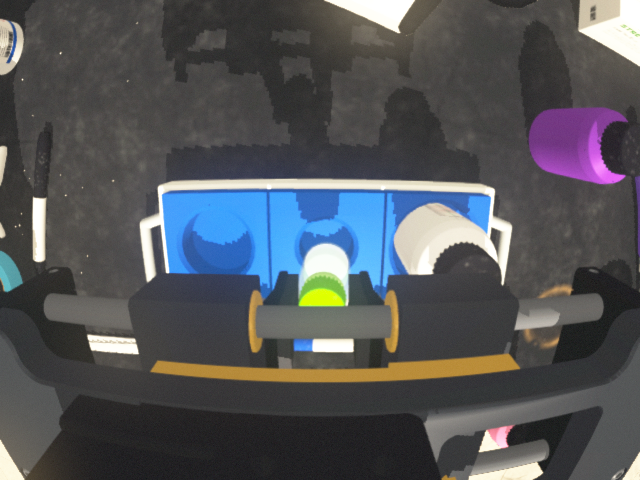

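The dropper hangs upright over the small well (325,240) and the white bottle stands straight in the large one, so I lower it.

```bash
python3 -m inch '{"offset":[[0,1,10],[0,1,22],[0,1,34],[0,1,44],[0,1,52]],"turn":[0,0,0,0,0],"grip":[-1,-1,-1,-1,-1]}'
python3 -m inch '{"offset":[[0,0,2],[0,0,4],[0,0,4],[0,0,4],[0,0,4]],"turn":[0,0,0,0,0],"grip":[-1,-1,-1,-1,-1]}'
python3 go.py 443.3 -238.2 52 -86
```

```text
clock: 22.3
ee_pos: [442.8, -238.2, 55.1]
ee_rot: [-0.0, 0.999, 0.039, -0.001]
ft_force: [-0.8, 1.5, -0.2]
opening: 23.2
gripper_force: 14.7
clock: 22.8
ee_pos: [443.8, -238.5, 53.0]
ee_rot: [0.0, 0.999, 0.039, 0.0]
ft_force: [-0.2, 0.2, -0.6]
opening: 23.1
gripper_force: 14.7
pos [ 443.8 -238.5   53. ] yaw -85.5 q [-0.17  0.19  0.66  2.02 -0.14  0.97 -0.92] F [-0.2  0.2 -0.6] t 22.8 open 23.1
[443.3, -238.2, 52.0, -86.0] offset [-0.5 -0.3  1. ] turn 0.009
```

```bash
python3 -m inch '{"offset":[[0,0,1],[0,0,1],[0,0,1],[0,0,1],[0,0,1]],"turn":[0,0,0,0,0],"grip":[-1,-0.35,-0.25,-0.2,-0.2]}'
python3 -m inch '{"offset":[[0,0,-15],[0,0,-40],[0,0,-75],[0,0,-110],[0,0,-140]],"turn":[0,0,0,0,0],"grip":[-0.2,-0.2,-0.2,-0.2,-0.2]}'
python3 - <<'E'
from h import *
for n in ["wrist","top","scene"]:
    f=bot.grab_frame(n);P=fcloud(f) if n=="wrist" else cloud(f);X,Y,Z=np.moveaxis(P,-1,0)
    m=(f["range_z"]>0)&(Z>62)&(Z<80)&(np.hypot(X-444,Y+238)<25)
    if m.sum()>15: cc,r=cv2.minEnclosingCircle(P[m][:,:2].astype(np.float32));print(n,m.sum(),np.round(cc,1),round(r,1),P[m].mean(0).round(1))
E
python3 -m inch '{"offset":[[10,-40,0],[25,-85,0],[50,-130,0],[80,-175,0],[110,-215,0]],"turn":[0,0,0,0,0],"grip":[0.2,0.2,0.2,0.2,0.2]}'
python3 go.py 686.9 56 150 -86
```

```text
clock: 23.3
ee_pos: [443.5, -238.3, 51.6]
ee_rot: [-0.0, 0.999, 0.039, 0.0]
ft_force: [-0.4, -0.8, -0.8]
opening: 33.9
gripper_force: 0.0
clock: 23.8
ee_pos: [443.6, -238.6, 193.4]
ee_rot: [0.0, 0.999, 0.039, 0.001]
ft_force: [0.3, -0.2, -0.3]
opening: 35.0
gripper_force: 0.0
wrist 546 [ 443.1 -239. ] 10.7 [ 443.9 -239.    68.8]
top 128 [ 442.8 -240.6] 10.7 [ 442.7 -240.9   68.1]
scene 70 [ 446.9 -239.1] 14.1 [ 444.2 -235.2   67.9]
clock: 24.45
ee_pos: [532.9, -18.1, 190.2]
ee_rot: [-0.0, 0.999, 0.039, -0.001]
ft_force: [0.0, -0.3, 0.1]
opening: 51.7
gripper_force: 0.0
pos [532.9 -18.1 190.2] yaw -85.5 q [-0.44  0.09  0.45  1.8  -0.04  1.26 -1.47] F [ 0.  -0.3  0.1] t 24.45 open 51.7
[686.9, 56.0, 150.0, -86.0] offset [159.4 -61.7  39.9] turn 0.009
```

```bash
python3 -m inch '{"offset":[[40,-20,0],[80,-40,5],[120,-60,15],[155,-62,30],[155,-62,35]],"turn":[0,0,0,0,0],"grip":[0.15,0.15,0.15,0.15,0.15]}'
python3 -m inch '{"offset":[[0,0,0],[0,0,0],[0,0,0],[0,0,0],[0,0,0]],"turn":[0,0,0,0,0],"grip":[0.15,0.15,0.15,0.15,0.15]}'
python3 go.py 687 56 55 -86
python3 - <<'E'
from h import *
f=bot.grab_frame("wrist");save(f,"w7.png");P=fcloud(f);X,Y,Z=np.moveaxis(P,-1,0);ok=f["range_z"]>0
m=ok&(Z>60)&(Z<73)&(np.hypot(X-687,Y-56)<28);cc,r=cv2.minEnclosingCircle(P[m][:,:2].astype(np.float32));print("jar",m.sum(),np.round(cc,1),round(r,1))
m=ok&(Z>99)&(Z<112)&(np.hypot(X-601,Y-79)<28);cc,r=cv2.minEnclosingCircle(P[m][:,:2].astype(np.float32));print("red",m.sum(),np.round(cc,1),round(r,1))
for x in range(640,760,15):
    m=ok&(abs(X-x)<6)&(Z>50)&(Z<130)&(Y>85);print(x,m.sum(),Y[m].min().round() if m.any() else None, np.median(Z[m]) if m.any() else None)
m=ok&(X>745)&(X<800)&(abs(Y-56)<60)&(Z>60);print(m.sum(),P[m].min(0) if m.any() else 0)
E
```

```text
clock: 24.95
ee_pos: [683.7, 55.8, 150.0]
ee_rot: [0.001, 0.999, 0.041, -0.003]
ft_force: [-1.0, -1.5, -0.8]
opening: 49.7
gripper_force: 0.0
clock: 25.45
ee_pos: [683.0, 53.7, 157.9]
ee_rot: [-0.0, 0.999, 0.039, 0.001]
ft_force: [-0.1, -0.2, -0.5]
opening: 50.2
gripper_force: 0.0
pos [683.   53.7 157.9] yaw -85.5 q [-0.42  0.45  0.42  1.45 -0.18  1.28 -1.48] F [-0.1 -0.2 -0.5] t 25.45 open 50.2
[687.0, 56.0, 55.0, -86.0] offset [  4.   -1.9 102.9] turn 0.008
jar 1697 [687.2  55.4] 16.8
red 919 [601.7  80.4] 15.5
640 853 143.0 87.9772443247711
655 2335 141.0 87.97289972907379
670 3270 142.0 87.89936784687806
685 2861 142.0 73.44924271602676
700 0 None None
715 0 None None
730 0 None None
745 0 None None
0 0
```

View pics/w7.png

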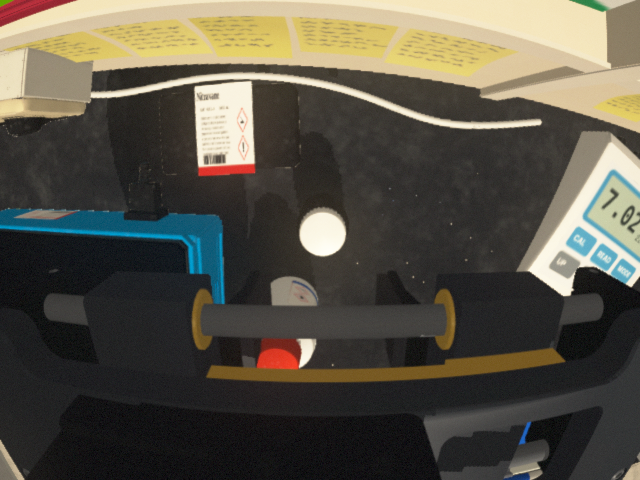

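The jar's white cap (322,232) is clear and the hotplate edge (220,250) is at y 141, well outside the fingers, so I descend.

```bash
python3 -m inch '{"offset":[[4,-2,20],[4,-2,45],[4,-2,70],[4,-2,90],[4,-2,101]],"turn":[0,0,0,0,0],"grip":[0.15,0.15,0.15,0.15,0.15]}'
python3 -m inch '{"offset":[[0,0,0],[0,0,0],[0,0,0],[0,0,0],[0,0,0]],"turn":[0,0,0,0,0],"grip":[0.15,0.15,-1,-1,-1]}' 25
python3 -m inch '{"offset":[[0,0,0],[0,0,0],[0,0,0],[0,0,-5],[0,0,-12]],"turn":[0,0,0,0,0],"grip":[-1,-1,-1,-1,-1]}'
python3 go.py 438 -162.5 150 -86
```

```text
clock: 26.0
ee_pos: [685.7, 56.2, 53.8]
ee_rot: [0.0, 0.999, 0.039, -0.001]
ft_force: [-0.2, 0.4, 0.3]
opening: 49.8
gripper_force: 0.0
clock: 26.5
ee_pos: [687.5, 56.1, 56.6]
ee_rot: [-0.0, 0.999, 0.039, 0.001]
ft_force: [1.2, -0.3, -0.1]
opening: 33.6
gripper_force: 0.1
clock: 27.0
ee_pos: [685.9, 56.1, 66.9]
ee_rot: [0.0, 0.999, 0.039, -0.001]
ft_force: [-0.3, -0.4, -0.8]
opening: 31.9
gripper_force: 24.9
pos [685.9  56.1  66.9] yaw -85.5 q [-0.41  0.53  0.4   1.53 -0.22  1.13 -1.46] F [-0.3 -0.4 -0.8] t 27.0 open 31.9
[438.0, -162.5, 150.0, -86.0] offset [-264.5  198.5  -82.5] turn 0.009
```

```bash
python3 -m inch '{"offset":[[0,0,-35],[0,25,-65],[-5,60,-85],[-25,95,-85],[-65,120,-85]],"turn":[0,0,0,0,0],"grip":[-1,-1,-1,-1,-1]}'
python3 -m inch '{"offset":[[-40,10,0],[-85,20,0],[-125,35,0],[-165,50,0],[-195,70,0]],"turn":[0,0,0,0,0],"grip":[-1,-1,-1,-1,-1]}'
python3 -m inch '{"offset":[[-5,5,10],[-5,8,20],[-5,8,30],[-5,8,30],[-5,8,30]],"turn":[0,0,0,0,0],"grip":[-1,-1,-1,-1,-1]}'
python3 go.py 438 -162.5 120 -86
python3 - <<'E'
from h import *
f=bot.grab_frame("wrist");save(f,"w8.png");P=fcloud(f);X,Y,Z=np.moveaxis(P,-1,0);ok=f["range_z"]>0
hsv=cv2.cvtColor(f["frame"],cv2.COLOR_RGB2HSV).astype(int)
m=ok&(abs(hsv[...,0]-110)<12)&(hsv[...,1]>120)&(abs(Z-35)<4)&(abs(X-444)<60)&(abs(Y+238)<130)
r=cv2.minAreaRect(P[m][:,:2].astype(np.float32));print(m.sum(),cv2.boxPoints(r).round(1).tolist())
E
```

```text
clock: 27.5
ee_pos: [632.7, -71.7, 153.7]
ee_rot: [0.001, 0.999, 0.038, 0.002]
ft_force: [0.4, -0.7, -0.4]
opening: 32.3
gripper_force: 24.9
clock: 28.0
ee_pos: [439.9, -153.7, 152.5]
ee_rot: [-0.001, 0.999, 0.039, -0.0]
ft_force: [0.5, -0.7, 0.4]
opening: 31.9
gripper_force: 24.9
clock: 28.5
ee_pos: [438.6, -161.3, 121.9]
ee_rot: [0.0, 0.999, 0.04, -0.001]
ft_force: [-0.3, 0.0, -0.7]
opening: 31.8
gripper_force: 24.9
pos [ 438.6 -161.3  121.9] yaw -85.4 q [-0.26 -0.    0.56  2.03  0.    1.11 -1.19] F [-0.3  0.  -0.7] t 28.5 open 31.8
[438.0, -162.5, 120.0, -86.0] offset [-0.7  1.2  2. ] turn 0.01
12433 [[397.5, -128.5], [414.6000061035156, -354.20001220703125], [488.70001220703125, -348.6000061035156], [471.70001220703125, -122.9000015258789]]
```

View pics/w8.png

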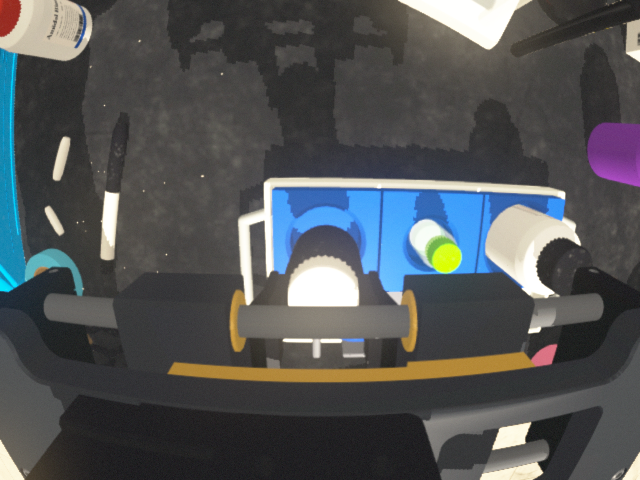

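```bash
python3 -m inch '{"offset":[[-1,1,8],[-1,1,18],[-1,1,28],[-1,1,38],[-1,1,46]],"turn":[0,0,0,0,0],"grip":[-1,-1,-1,-1,-1]}'
python3 -m inch '{"offset":[[0,0,4],[0,0,7],[0,0,9],[0,0,9],[0,0,9]],"turn":[0,0,0,0,0],"grip":[-1,-1,-1,-1,-1]}'
python3 go.py 438 -162.5 65 -86
```

```text
clock: 29.05
ee_pos: [436.8, -163.0, 75.3]
ee_rot: [-0.0, 0.999, 0.039, -0.001]
ft_force: [0.4, -0.0, -0.3]
opening: 31.6
gripper_force: 24.9
clock: 29.55
ee_pos: [437.5, -163.1, 67.8]
ee_rot: [-0.0, 0.999, 0.039, 0.0]
ft_force: [-0.7, -0.1, -0.0]
opening: 32.1
gripper_force: 24.9
pos [ 437.5 -163.1   67.8] yaw -85.5 q [-0.24  0.07  0.57  2.09 -0.05  0.99 -1.15] F [-0.7 -0.1 -0. ] t 29.55 open 32.1
[438.0, -162.5, 65.0, -86.0] offset [ 0.5 -0.6  2.8] turn 0.008
```

The jar hung upright over the medium well (325,240), with the dropper and the white bottle standing in theirs. I lower the last 2 mm, release and retreat.

```bash
python3 -m inch '{"offset":[[0,0,1],[0,0,2],[0,0,2],[0,0,2],[0,0,2]],"turn":[0,0,0,0,0],"grip":[-1,-1,-1,-0.1,0.1]}'
python3 -m inch '{"offset":[[0,0,2],[0,0,0],[0,0,-15],[0,0,-40],[0,0,-80]],"turn":[0,0,0,0,0],"grip":[0.1,0.1,0.1,0.1,0.1]}'
python3 -m inch '{"offset":[[10,-30,-20],[20,-70,-30],[25,-110,-30],[25,-140,-30],[25,-140,-30]],"turn":[0,0,0,0,0],"grip":[0,0,0,0,0]}'
python3 - <<'E'
from h import *
s=bot.get_state();print(s["clock"],np.round(s["ee_pos"]),s["opening"])
f=bot.grab_frame("top");save(f,"t9.png",(180,90,480,390),2)
for n in ["wrist","top","scene"]:
    if n!="top": f=bot.grab_frame(n)
    if n=="scene": save(f,"s9.png",(120,180,440,420),2.4)
    P=fcloud(f) if n=="wrist" else cloud(f);X,Y,Z=np.moveaxis(P,-1,0);ok=f["range_z"]>0
    for nm,c,h in [("jar",(438,-162.5),76),("drop",(443.4,-238.4),70),("white",(449,-314),108),("red",(601,79),105)]:
        m=ok&(abs(Z-h)<7)&(np.hypot(X-c[0],Y-c[1])<25)
        if m.sum()>15: cc,r=cv2.minEnclosingCircle(P[m][:,:2].astype(np.float32));print(n,nm,m.sum(),np.round(cc,1),round(r,1),P[m].mean(0).round(1))
    m=ok&(Z>50)&(Z<70)&(abs(X-381.5)<15)&(abs(Y+243)<75)&((f["frame"].max(-1)>120))
    if m.sum()>20: r=cv2.minAreaRect(P[m][:,:2].astype(np.float32));print(n,"marker",r,np.percentile(Z[m],95))
E
```

```text
clock: 30.05
ee_pos: [437.4, -163.1, 65.7]
ee_rot: [0.0, 0.999, 0.039, 0.0]
ft_force: [-0.2, 0.3, -0.9]
opening: 40.8
gripper_force: 0.0
clock: 30.55
ee_pos: [435.4, -162.7, 144.8]
ee_rot: [-0.0, 0.999, 0.039, -0.002]
ft_force: [1.3, -0.9, 0.1]
opening: 47.9
gripper_force: 0.0
clock: 31.05
ee_pos: [451.0, -16.9, 175.7]
ee_rot: [-0.001, 0.999, 0.043, 0.0]
ft_force: [-0.8, 0.4, -0.5]
opening: 43.5
gripper_force: 0.0
31.05 [451. -17. 176.] 43.50561058454895
wrist jar 817 [ 437.7 -163. ] 16.6 [ 442.4 -160.8   75. ]
wrist drop 363 [ 443.7 -238.7] 11.2 [ 443.9 -236.6   68.6]
wrist white 292 [ 449.9 -305.4] 15.5 [ 449.  -298.7  105.8]
wrist red 1464 [599.8  80. ] 15.8 [598.5  78.7 104.4]
top jar 809 [ 439.5 -151.4] 13.7 [ 442.9 -150.    74.6]
top drop 397 [ 454.  -237.9] 14.3 [ 455.2 -234.    70.4]
top red 144 [581.5  67.3] 9.0 [581.3  67.9 111.2]
scene jar 157 [ 439.5 -161.4] 18.6 [ 437.6 -159.3   74.9]
scene drop 63 [ 443.5 -238.6] 12.1 [ 444.2 -235.3   68.4]
scene white 128 [ 453.9 -308.7] 18.7 [ 451.4 -305.8  107. ]
scene red 181 [602.5  82. ] 16.3 [599.8  84.  104.3]
scene marker ((382.090576171875, -241.57290649414062), (130.4751434326172, 24.275880813598633), 87.1766357421875) 60.87218303682077
```

View pics/t9.png

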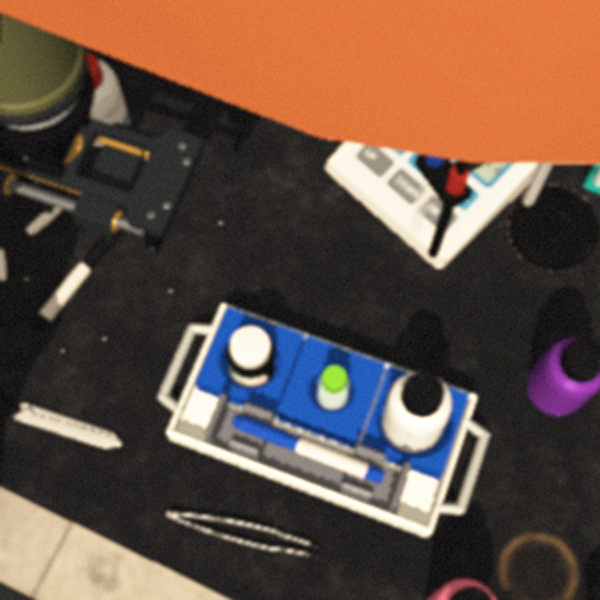

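View pics/s9.png

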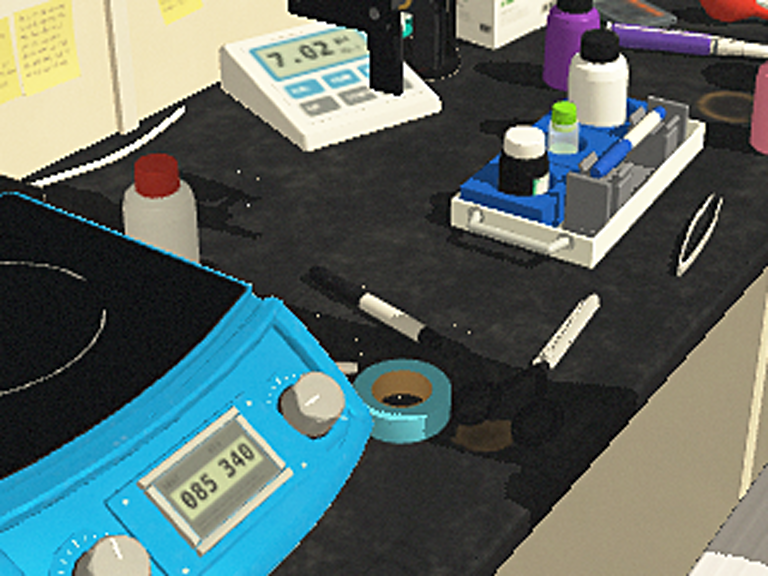

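All three containers stand in their wells (scene crop: jar 525,160, dropper 565,128, white bottle 598,80). The marker lies in both saddles (630,142), and neither look-alike has moved. I let the arm settle and hand in.

```bash
python3 -m inch '{"offset":[[0,0,0],[0,0,0],[0,0,0],[0,0,0],[0,0,0]],"turn":[0,0,0,0,0],"grip":[0,0,0,0,0]}'
python3 -c "from station import bot;print(bot.job_done())"
```

```text
clock: 31.7
ee_pos: [451.2, -21.8, 175.6]
ee_rot: [-0.0, 0.999, 0.039, 0.0]
ft_force: [0.3, 0.2, -0.0]
opening: 43.7
gripper_force: 0.0
the job is handed in; nothing more can be done
None
```

I packed the kit and handed it in at 31.7 s: the white bottle, jar and dropper each stand upright in their own well, and the blue marker lies across both saddles. In the last pictures the red-capped bottle and the black marker had not moved; the hand-in returned no verdict.

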